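# Stack a tote end for end over the glaze test tiles

## Task

Put the empty lug-rimmed tote squarely on top of the tote that holds the glaze test tiles, turned end for end so that its pull lip is above the end of the lower tote that has no lip: it must stand up on the rim lugs, stacked and level, and not drop inside onto the tiles. Set it down gently, let go, and leave the tile tote, the plain tray and the bowl where they are.

Things in the scene. Friction and masses are not known exactly. Their poses are not given: they have to be found in the camera images.
- empty_tote: Empty grey tote, 0.13-0.25 kg, 180 (x) x 64 (y) x 70 mm high; origin: centre of underside, z up. Upright rim band, heights 42-70, around a narrower pan: grip across the 64 mm at mid length. 8 mm down inside the rim: ONE lug mid +x end, TWO lugs in the corners of the -x end. Pull lip on the +x end, 14 mm out. Its feet miss a like tote's lugs facing the same way (it nests), stand on them turned 180.
- loaded_tote: Same kind of tote, same size, axes, lugs and lip; three piles of glazed tiles fixed in it, up to 33 mm high; 0.6 kg. At the start its +x (lip) end faces within 41 degrees of the empty tote's. With the empty tote stacked right (turned 180 degrees about z) that one's origin is 62 mm straight above this one's; its feet have 6 mm play each way inside the rim. Facing the same way it sinks to 33 mm.
- tray: Bystander: plain grey straight-walled tray without lugs, step or lip, 170 (x) x 62 (y) x 42 mm high; origin at the centre of its underside. The empty tote and the tray swap places between starts.
- bowl: Bystander: round terracotta-coloured bowl, 110 mm across the rim, 50 mm high; origin at the centre of its underside.

How it is judged (in metres and radians):
At the end, for the whole second after the job is handed in: The empty tote stands on the lugs of the tile tote: its origin 57 to 67 mm above the other's and within 14 mm of its axis, long sides parallel within 10 degrees, both totes level within 5 degrees and at rest, the tile tote still on the table (z of empty_tote in the frame of loaded_tote between 0.057 and 0.067 m and horizontal distance between empty_tote and loaded_tote below 0.014 m and angle between the x axis of empty_tote and the x axis of loaded_tote, either way round below 0.18 rad and angle between each of empty_tote, loaded_tote's own z axis and vertical below 0.09 rad and height (world z) of loaded_tote below 0.01 m and linear speed of each of empty_tote, loaded_tote below 0.02 m/s); the robot touches nothing.
It fails at once if the tile tote is moved more than 30 mm (distance of loaded_tote from where it was at the start of the episode above 0.03 m).
It fails at once if the tray is moved more than 30 mm (distance of tray from where it was at the start of the episode above 0.03 m).
It fails at once if the bowl is moved more than 30 mm (distance of bowl from where it was at the start of the episode above 0.03 m).
It fails at once if the empty tote is dropped on the tile tote (faster than 0.55 m/s within 120 mm above it) (horizontal distance between empty_tote and loaded_tote below 0.06 m and z of empty_tote in the frame of loaded_tote below 0.12 m and linear speed of empty_tote above 0.55 m/s).
It also fails if it takes over 38 s, if anything falls off the work surface, if the arm or the gripper's body presses on something with over 40 N, if the wrist force passes 120 N, or if a joint passes its speed limit or range.

## Robot

A 6-joint arm with a two-finger parallel gripper is mounted at the origin on the work surface. World frame = base frame: x ahead of the robot, y to its left, z up, the work surface at z = 0. Lengths are in m, angles in degrees, forces in N, time in s.
With the tool pointing down it reaches from about 0.35 to 0.8 m from the base axis. Payload 7.3 kg.
Tool frame: the origin (TCP) lies midway between the tips of the shut fingers; the grasp point (between the pads) lies 19 mm behind it; z points along the fingers, y is the line along which they close (so a half turn about z gives the same grasp; the last joint's range is limited). The gripper opens to 85 mm and grips with 20 to 120 N. Pads are 22 mm wide; open, the fingers measure 114 mm over their backs; the gripper's body (76 mm by 85 mm) begins 54 mm behind the grasp point. The pads swing forward as they close: fully open they stand 13 mm farther back than shut.
Start: joints at [-77.865, 19.595, 87.324, -0, 73.075, -8.365], TCP at [0.184, -0.492, 0.231] pointing down, gripper open.
Joint ranges: [-145.02, 145.02], [-44.19, 115.74], [2.07, 154.8], [-57.11, 237.11], [16.16, 152.29], [-177.93, 177.93]. Speed limits (degrees/s): [147.25, 147.25, 180, 180, 180, 180].

## Interface

Orientations are given as [roll, pitch, yaw] about the fixed x, y, z axes, in that order (R = Rz(yaw) Ry(pitch) Rx(roll)).
In Python, from bench import r, eyes, sensors gives the robot as it stands (r), with the cameras (eyes) and the readings (sensors).
- The arm moves only by the tool advance, called after ">>>" by a JSON object that holds its "op" and its "data", one argument or row to a line. Schema: {"type":"object","properties":{"segments":{"type":"array","items":{"type":"number"},"minItems":4,"maxItems":20},"jaw":{"type":"number"},"grip_force":{"type":"number"},"only":{"type":"string"},"quiet":{"type":"boolean"},"lines":{"type":"string"}},"required":["segments"],"additionalProperties":false}. segments is one flat list of numbers that holds 1 to 5 rows one after another, with no inner brackets; each row has 4 numbers: dx, dy, dz in m, then a turn about the tool's z in degrees; each row shifts and turns the commanded pose from where the row before left it, along the tool's axes as they then stand; what a row does not reach is not made up. A row lasts 1/8 s, in which the tool goes at most 0.0625 m and 10.7 degrees, less where a joint would pass 70% of its speed; a pose out of reach is approached as far as the arm can. jaw is the finger opening in m, set as the call begins (left out keeps the last). The fingers move at their own pace and stop on an object; grip_force is the grip in N (left out, the last holds). Time passes only in rows, so rows that do not move let the fingers close. The tool returns the time, the measured TCP pose, the force, the opening and the grip force at its end. only (a regular expression) keeps the lines of the reply that match it, lines (a string "A,B") keeps lines A to B, and quiet returns only ok. Input that does not fit is refused with a message, and nothing moves.
- sensors.get_obs(): the state, without advancing time (a new reading comes with each control period).
- eyes.get_image(name): name is "side" or "top" or "wrist"; returns a dict with "frame" (420x560x3 uint8, red, green, blue), "K" (3x3 intrinsics, pixels), "cam_to_world" (4x4, takes a point from camera to world coordinates). Camera axes: x right, y down, z forward; pixel columns grow to the right and rows downward; lengths in m; the calibration is good to about 2 mm. A picture is of the moment at which its call begins. There is no depth.
- r.close_job(): hands the job in; it is judged then, once.
The state is a dict: "t": time; "q": joint angles; "dq": joint speeds; "effort": joint torques, N m; "ee_pos": TCP position; "eef_rot": TCP orientation; "force": force on the tool from outside, world axes, zero at the start; "ft_torque": the same for the moment, N m; "finger_gap": finger opening in m; "finger_force": force on a finger pad.
Only numpy, scipy, OpenCV 4.12 (cv2) and the standard library are available. Lean on these libraries where they do the work, as an engineer would, in place of code of your own. Each camera call takes 0.05 s, during which the arm holds its last target. There are 200 camera calls.

## Working session

There is one attempt and no reset: what is moved stays moved. The work goes in short steps, Python scripts to look and compute and a tool call to move; the robot and the scene stay as the last step left them, time stands still between calls to the robot, and variables do not carry over. Pictures are saved under pics/ and viewed, at most 10 in all, crops included, and the job is handed in when it is done.

```bash
ls; mkdir -p pics
```

Run:
```python
from bench import r, eyes, sensors
import cv2,numpy as np
for n in("top","side"):
    d=eyes.get_image(n); cv2.imwrite(f"pics/{n}0.png",d["frame"][:,:,::-1]); print(n,d["K"].tolist(),np.round(d["cam_to_world"],4).tolist())
o=sensors.get_obs();print(o["t"],o["ee_pos"],o["eef_rot"],o["finger_gap"])
```

```text
bench.py
pics
top [[486.04549285029884, 0.0, 279.4377045358546], [0.0, 486.04549285029884, 207.500420815405], [0.0, 0.0, 1.0]] [[0.0284, -0.9978, 0.0603, 0.5396], [-0.9996, -0.0281, 0.0062, -0.0033], [-0.0045, -0.0605, -0.9982, 1.211], [0.0, 0.0, 0.0, 1.0]]
side [[487.359180404352, 0.0, 275.9788733642344], [0.0, 487.359180404352, 196.7738597876242], [0.0, 0.0, 1.0]] [[-0.9943, -0.0637, 0.0851, 0.5368], [-0.1063, 0.5926, -0.7985, 0.8312], [0.0005, -0.803, -0.596, 0.6578], [0.0, 0.0, 0.0, 1.0]]
0.1 [ 0.18377831 -0.49142551  0.23068975] [-1.79923467e+02 -9.75476353e-03  2.04979576e+01] 0.08546728365048628
```

View pics/top0.png

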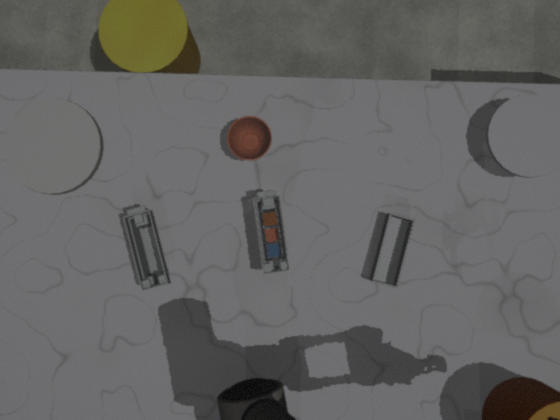

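View pics/side0.png

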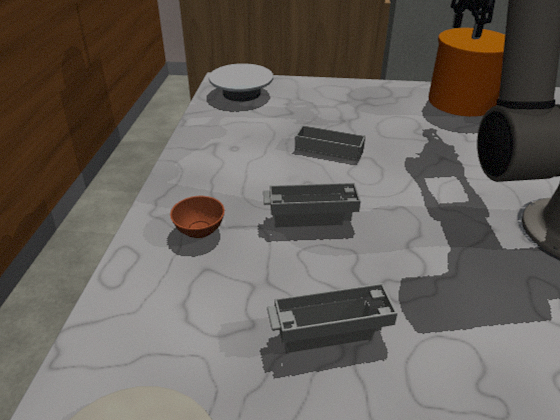

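The top view shows the empty tote around pixel (145,247), the tile tote around (270,232), the tray at (387,248) and the bowl at (249,138). Both lips point up in the image, which is away from the robot. I'll enlarge the two totes.

Run:
```python
import cv2,numpy as np
f=cv2.imread("pics/top0.png")
a=f[195:300,110:180];b=f[180:285,240:310]
c=np.hstack([a,b]);c=cv2.resize(c,None,fx=5.5,fy=5.5,interpolation=cv2.INTER_CUBIC)
c=np.clip(c.astype(float)*1.7,0,255).astype(np.uint8);cv2.imwrite("pics/crop0.png",c);print(c.shape)
```

```text
(578, 770, 3)
```

View pics/crop0.png

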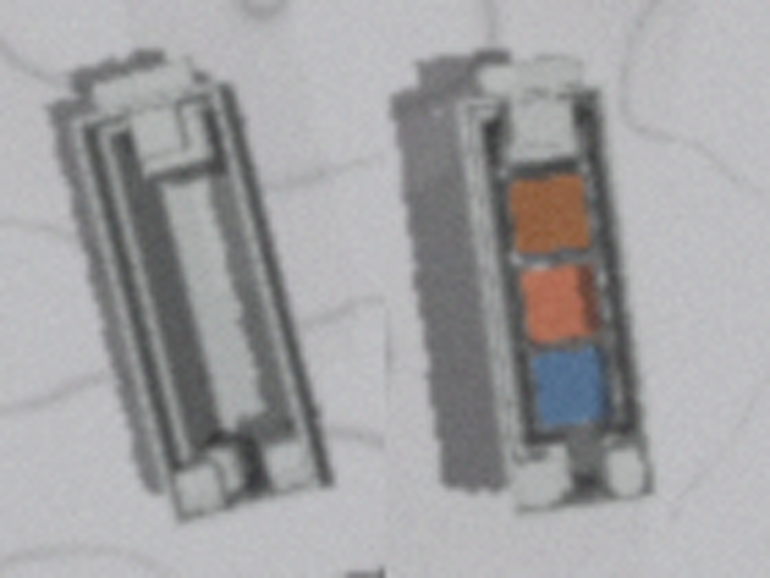

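Create h.py:
```python
from bench import r, eyes, sensors
import numpy as np
def cast(d,uv,z):
    M=d["cam_to_world"];uv=np.atleast_2d(uv).astype(float)
    v=np.c_[uv,np.ones(len(uv))]@np.linalg.inv(d["K"]).T@M[:3,:3].T
    return M[:3,3]+v*((z-M[2,3])/v[:,2])[:,None]
def proj(d,p):
    M=d["cam_to_world"];c=(np.atleast_2d(p)-M[:3,3])@M[:3,:3]; q=c@d["K"].T
    return q[:,:2]/q[:,2:]
def box(P): # corners lip-left, lip-right, back-right, back-left
    a=(P[0]+P[1])/2-(P[2]+P[3])/2
    return P.mean(0),np.degrees(np.arctan2(a[1],a[0])),np.linalg.norm(a),np.linalg.norm(P[0]-P[1]),np.linalg.norm(P[2]-P[3])
def tool(dp): # world offset to tool axes
    from scipy.spatial.transform import Rotation as R
    o=sensors.get_obs();return R.from_euler("xyz",o["eef_rot"],degrees=True).inv().apply(dp)
```

Run:
```python
from h import *
d=eyes.get_image("top")
e=np.array([[70,118],[218,87],[318,487],[180,520]])/5.5+[110,195]
l=(np.array([[462,100],[600,90],[653,492],[515,513]])-[385,0])/5.5+[240,180]
for n,c in(("e",e),("l",l)):
    P=cast(d,c,.07); print(n,[np.round(x,4).tolist() for x in box(P)])
s=eyes.get_image("side")
# rim corners seen in side view (eyeballed)
e=[[276,302],[386,288]]; print(np.round(cast(s,e,.07),3), np.round(cast(s,[[281,332],[394,314]],.07),3))
print(np.round(cast(s,[[270,187],[355,185],[357,201],[271,203]],.07),3))
w=eyes.get_image("wrist"); print(np.round(w["cam_to_world"],3).tolist(), w["K"][0,0])
```

```text
e [[0.5002, 0.3141, 0.07], 17.2588, 0.1767, 0.0645, 0.06]
l [[0.5454, 0.0209, 0.07], 9.1099, 0.1749, 0.0592, 0.0592]
[[0.591 0.319 0.07 ]
 [0.418 0.271 0.07 ]] [[0.578 0.375 0.07 ]
 [0.409 0.323 0.07 ]]
[[ 0.637  0.011  0.07 ]
 [ 0.461 -0.015  0.07 ]
 [ 0.458  0.04   0.07 ]
 [ 0.628  0.065  0.07 ]]
[[0.351, -0.894, -0.278, 0.255], [-0.936, -0.336, -0.103, -0.465], [-0.001, 0.296, -0.955, 0.373], [0.0, 0.0, 0.0, 1.0]] 334.7181437118448
```

The corners from both views agree: the empty tote is at about (0.500, 0.317) with yaw 16.5°, and the tile tote at about (0.546, 0.023) with yaw 9°. I'll move over the empty tote, then make a half turn so the last joint has range for the end-for-end carry.

>>> {"op": "advance", "data": {
  "segments": [0,0,0,4,0.06,0,0,0,0.06,0,0,0,0.06,0,0,0,0.06,0,0,0],
  "jaw": 0.085
}}

```text
t: 0.88
ee_pos: [0.4157, -0.4229, 0.2313]
eef_rot: [180.0, 0.0, 16.5]
force: [-0.5, -0.4, -0.5]
finger_gap: 0.0846
finger_force: 0.0
```

>>> {"op": "advance", "data": {
  "segments": [0.024,-0.055,0,0,0.024,-0.055,0,0,0.024,-0.055,0,0,0.024,-0.055,0,0,0.024,-0.055,0,0]
}}

```text
t: 1.5
ee_pos: [0.4509, -0.124, 0.2313]
eef_rot: [180.0, -0.0, 16.5]
force: [0.3, -0.3, -0.4]
finger_gap: 0.0852
finger_force: 0.0
```

>>> {"op": "advance", "data": {
  "segments": [0.024,-0.055,0,0,0.024,-0.055,0,0,0.024,-0.055,0,0,0.024,-0.055,0,0,0.024,-0.055,0,0]
}}

```text
t: 2.12
ee_pos: [0.4879, 0.1739, 0.2313]
eef_rot: [180.0, -0.0, 16.5]
force: [1.5, -0.4, -0.2]
finger_gap: 0.085
finger_force: 0.0
```

>>> {"op": "advance", "data": {
  "segments": [0,0,0,-10,0,0,0,-10,0,0,0,-10,0,0,0,-10,0,0,0,-10]
}}

```text
t: 2.75
ee_pos: [0.4878, 0.1719, 0.2311]
eef_rot: [-180.0, 0.0, 66.8]
force: [-0.6, -0.3, 0.4]
finger_gap: 0.0854
finger_force: 0.0
```

>>> {"op": "advance", "data": {
  "segments": [0,0,0,-10,0,0,0,-10,0,0,0,-10,0,0,0,-10,0,0,0,-10]
}}

```text
t: 3.38
ee_pos: [0.4878, 0.1719, 0.2311]
eef_rot: [-180.0, 0.0, 116.8]
force: [0.2, 0.4, 0.5]
finger_gap: 0.0851
finger_force: 0.0
```

>>> {"op": "advance", "data": {
  "segments": [0,0,0,-10,0,0,0,-10,0,0,0,-10,0,0,0,-10,0,0,0,-10]
}}

```text
t: 4.0
ee_pos: [0.4878, 0.1719, 0.2311]
eef_rot: [-180.0, -0.0, 166.8]
force: [-0.4, 0.1, -0.2]
finger_gap: 0.085
finger_force: 0.0
```

>>> {"op": "advance", "data": {
  "segments": [0,0,0,-10,0,0,0,-10,0,0,0,-10,0,0,0,0]
}}

```text
t: 4.5
ee_pos: [0.4878, 0.1719, 0.2312]
eef_rot: [-180.0, -0.0, -163.6]
force: [-0.0, 0.8, 0.1]
finger_gap: 0.0851
finger_force: 0.0
```

```bash
python3 -c "
from h import *
print(tool(np.array([.5,.317,.2])-sensors.get_obs()['ee_pos']),sensors.get_obs()['q'])"
```

```text
[-0.05266154  0.13575946  0.0311582 ] [ 1.09199789e+01  1.87966159e+01  8.85269835e+01 -5.98550161e-03
  7.26878310e+01 -9.54889257e+01]
```

>>> {"op": "advance", "data": {
  "segments": [-0.018,0.045,0,0,-0.018,0.045,0,0,-0.017,0.046,0,0,0,0,0,0]
}}

```text
t: 5.0
ee_pos: [0.4996, 0.3203, 0.2306]
eef_rot: [180.0, -0.0, -163.5]
force: [-0.1, 0.3, -0.6]
finger_gap: 0.0849
finger_force: 0.0
```

Run:
```python
from h import *
import cv2
d=eyes.get_image("wrist"); f=d["frame"][:,:,::-1]; cv2.imwrite("pics/w1.png",np.clip(f*1.5,0,255).astype(np.uint8))
for c,yaw in(((.5,.317),16.5),):
    a=np.radians(yaw);u=np.array([np.cos(a),np.sin(a)]);v=np.array([-u[1],u[0]])
    print([proj(d,np.r_[np.array(c)+s*.09*u+t*.032*v,.07]).round().tolist() for s,t in((1,1),(1,-1),(-1,-1),(-1,1))])
print(sensors.get_obs()["ee_pos"])
```

```text
[[[312.0, 276.0]], [[248.0, 276.0]], [[242.0, 86.0]], [[317.0, 86.0]]]
[0.49965047 0.31858546 0.23059591]
```

View pics/w1.png

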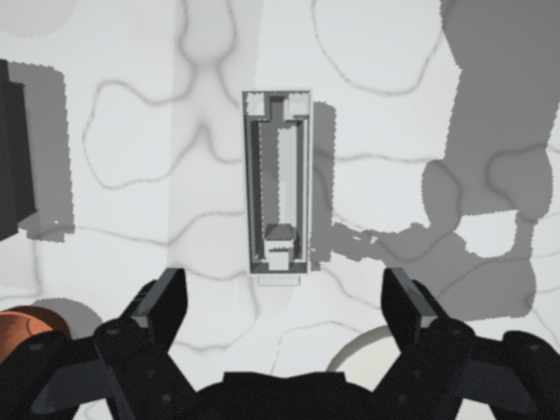

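In the wrist view the empty tote's rim corners are at (242,90), (313,90), (310,275) and (247,275). Its lip is at the bottom, at (279,281), and it lies straight in the tool frame. Next I'll work out the offset and the grasp height.

Run:
```python
from h import *
d=eyes.get_image("wrist")
P=cast(d,[[310.5,275],[247.5,275],[242,90],[313.5,90]],.07);print([np.round(x,4).tolist() for x in box(P)])
c=box(P)[0];print(tool(np.r_[c[:2],.030]-sensors.get_obs()['ee_pos']))
```

```text
[[0.5017, 0.3145, 0.07], 16.6078, 0.1758, 0.0635, 0.061]
[-0.00118364 -0.0032771   0.20078184]
```

>>> {"op": "advance", "data": {
  "segments": [-0.001,-0.003,0.05,0,0,0,0.05,0,0,0,0.04,0,0,0,0.03,0,0,0,0.02,0]
}}

```text
t: 5.72
ee_pos: [0.5016, 0.313, 0.0399]
eef_rot: [-180.0, -0.1, -163.7]
force: [0.3, -1.0, -0.2]
finger_gap: 0.0853
finger_force: 0.0
```

>>> {"op": "advance", "data": {
  "segments": [0,0,0.01,0,0,0,0,0,0,0,0,0]
}}

```text
t: 6.1
ee_pos: [0.5026, 0.3148, 0.0323]
eef_rot: [180.0, 0.1, -163.5]
force: [-0.3, -0.5, 1.5]
finger_gap: 0.0851
finger_force: 0.0
```

>>> {"op": "advance", "data": {
  "segments": [0,0,0,0,0,0,0,0,0,0,0,0,0,0,0,0,0,0,0,0],
  "jaw": 0.03,
  "grip_force": 40
}}

```text
t: 6.72
ee_pos: [0.5024, 0.3151, 0.0323]
eef_rot: [180.0, 0.1, -163.5]
force: [-1.1, -0.5, 5.7]
finger_gap: 0.0636
finger_force: 45.6
```

>>> {"op": "advance", "data": {
  "segments": [0,0,-0.01,0,0,0,-0.03,0,0,0,-0.05,0,0,0,-0.05,0,0,0,-0.03,0]
}}

```text
t: 7.35
ee_pos: [0.5023, 0.315, 0.2044]
eef_rot: [180.0, 0.2, -163.5]
force: [0.0, 0.0, -1.5]
finger_gap: 0.0634
finger_force: 44.9
```

>>> {"op": "advance", "data": {
  "segments": [0,0,0,10,0,0,0,10,0,0,0,10,0,0,0,10,0,0,0,10]
}}

```text
t: 7.98
ee_pos: [0.5015, 0.3146, 0.2013]
eef_rot: [-180.0, -0.0, 146.2]
force: [0.1, -0.3, -2.0]
finger_gap: 0.0636
finger_force: 44.9
```

>>> {"op": "advance", "data": {
  "segments": [0,0,0,10,0,0,0,10,0,0,0,10,0,0,0,10,0,0,0,10]
}}

```text
t: 8.6
ee_pos: [0.5015, 0.3146, 0.2013]
eef_rot: [-180.0, 0.0, 96.2]
force: [0.2, 0.0, -1.6]
finger_gap: 0.0634
finger_force: 44.9
```

>>> {"op": "advance", "data": {
  "segments": [0,0,0,10,0,0,0,10,0,0,0,10,0,0,0,10,0,0,0,10]
}}

```text
t: 9.22
ee_pos: [0.5015, 0.3147, 0.2013]
eef_rot: [-180.0, 0.0, 46.2]
force: [0.0, 0.1, -1.7]
finger_gap: 0.0636
finger_force: 44.9
```

>>> {"op": "advance", "data": {
  "segments": [0,0,0,10,0,0,0,10,0,0,0,10,0,0,0,7,0,0,0,0]
}}

```text
t: 9.85
ee_pos: [0.5016, 0.3146, 0.2013]
eef_rot: [180.0, 0.0, 9.6]
force: [0.1, -0.6, -1.3]
finger_gap: 0.0636
finger_force: 44.8
```

```bash
python3 -c "
from h import *
print(tool(np.array([.546,.023,.2])-sensors.get_obs()['ee_pos']),sensors.get_obs()['q'])"
```

```text
[-0.00471354  0.29496054  0.00139635] [ 2.46875802e+01  2.80137990e+01  7.89074911e+01 -6.63263586e-03
  7.31113137e+01  1.05125276e+02]
```

The tote is held and turned. Before placing it I'll refine the tile tote's pose from an enlarged part of the first side picture.

Run:
```python
import cv2,numpy as np
f=cv2.imread("pics/side0.png")[172:232,258:368]
c=cv2.resize(f,None,fx=7,fy=7,interpolation=cv2.INTER_CUBIC)
c=np.clip(c.astype(float)*1.4,0,255).astype(np.uint8);cv2.imwrite("pics/crop1.png",c);print(c.shape)
```

```text
(420, 770, 3)
```

View pics/crop1.png

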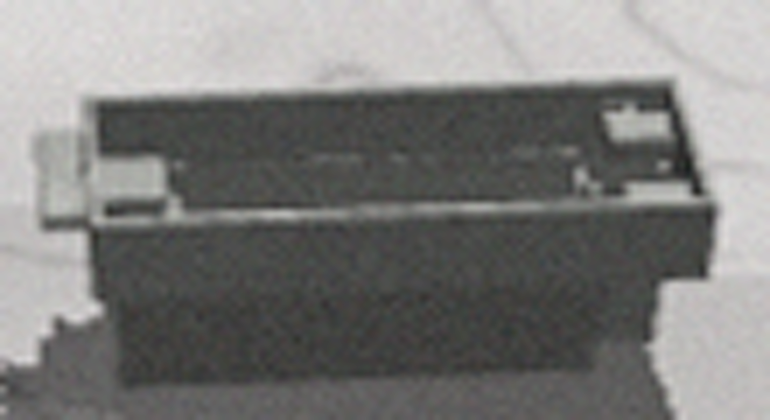

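The rim corners in the crop are at (84,98), (676,78), (717,207) and (88,226).

Run:
```python
from h import *
s=eyes.get_image("side")
P=cast(s,np.array([[84,98],[88,226],[717,207],[676,78]])/7+[257.6,171.6],.07);print(P.round(4),[np.round(x,4).tolist() for x in box(P)])
d=eyes.get_image("top")
l=(np.array([[462,100],[600,90],[653,492],[515,513]])-[385,0])/5.5+[239.6,179.6]
print(box(cast(d,l,.07)))
```

```text
[[ 0.6382  0.0061  0.07  ]
 [ 0.6297  0.0684  0.07  ]
 [ 0.4521  0.0403  0.07  ]
 [ 0.4623 -0.0233  0.07  ]] [[0.5456, 0.0229, 0.07], 9.2367, 0.1791, 0.0629, 0.0644]
(array([0.54634218, 0.02188808, 0.07      ]), np.float64(9.112398244531528), np.float64(0.1749374112896235), np.float64(0.05925210790296458), np.float64(0.05921762547915036))
```

Both views agree on (0.546, 0.0225) and yaw 9.2°. Moving over it.

>>> {"op": "advance", "data": {
  "segments": [-0.005,0.03,0,0.4,0,0.055,0,0,0,0.055,0,0,0,0.055,0,0,0,0.055,0,0]
}}

```text
t: 10.58
ee_pos: [0.5368, 0.0655, 0.2015]
eef_rot: [180.0, -0.0, 9.2]
force: [0.6, -0.6, -2.3]
finger_gap: 0.0635
finger_force: 44.9
```

>>> {"op": "advance", "data": {
  "segments": [0,0.03,0,0,0,0.015,0,0,0,0,0,0,0,0,0,0]
}}

```text
t: 11.08
ee_pos: [0.5436, 0.0239, 0.2012]
eef_rot: [-180.0, 0.0, 9.2]
force: [0.9, 0.3, -1.8]
finger_gap: 0.0637
finger_force: 45.0
```

Run:
```python
from h import *
import cv2
print(tool(np.array([.546,.0225,.0945])-sensors.get_obs()['ee_pos']))
f=eyes.get_image("side")["frame"][60:300,200:480,::-1]
cv2.imwrite("pics/side2.png",np.clip(cv2.resize(f,None,fx=2.4,fy=2.4,interpolation=cv2.INTER_CUBIC)*1.4,0,255).astype(np.uint8))
```

```text
[0.00211233 0.00185008 0.10674522]
```

View pics/side2.png

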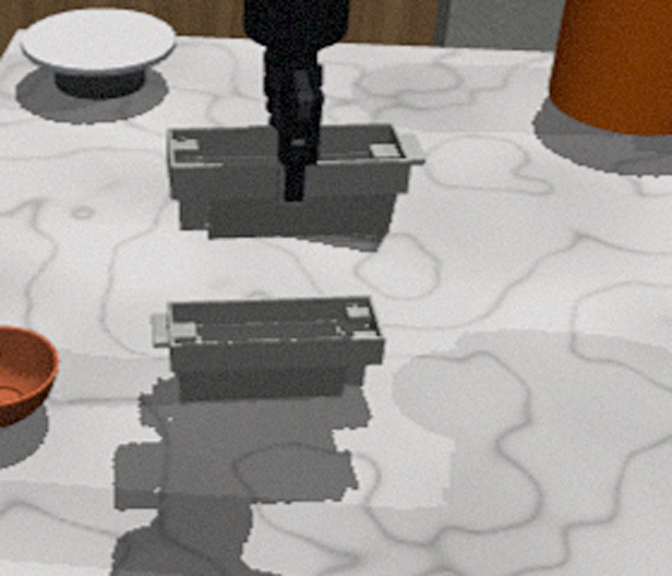

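The held tote is level in the side view. Its lip, at (412,150), is over the end of the tile tote that has no lip. Its rim corners are at (167,129), (393,123), (411,158) and (168,167). I'll check its centre.

Run:
```python
from h import *
s=eyes.get_image("side");o=sensors.get_obs()['ee_pos']
P=cast(s,np.array([[167,129],[168,166],[410,160],[393,123]])/2.4+[199.7,59.7],o[2]+.0377);print(o,[np.round(x,4).tolist() for x in box(P)])
```

```text
[0.54367812 0.02400819 0.20129958] [[0.5445, 0.0261, 0.239], 9.2764, 0.1795, 0.0597, 0.0609]
```

>>> {"op": "advance", "data": {
  "segments": [0.002,0.002,0,0,0,0,0.03,0,0,0,0.03,0,0,0,0.02,0,0,0,0.01,0]
}}

```text
t: 11.8
ee_pos: [0.5458, 0.0214, 0.1102]
eef_rot: [-180.0, 0.1, 9.1]
force: [0.0, 0.3, -2.4]
finger_gap: 0.0637
finger_force: 45.1
```

>>> {"op": "advance", "data": {
  "segments": [0,0,0.004,0,0,0,0.004,0,0,0,0.003,0,0,0,0,0]
}}

```text
t: 12.3
ee_pos: [0.5462, 0.021, 0.1004]
eef_rot: [180.0, -0.0, 9.1]
force: [-0.5, -0.6, -2.0]
finger_gap: 0.0636
finger_force: 45.1
```

>>> {"op": "advance", "data": {
  "segments": [0,0,0.002,0,0,0,0.002,0,0,0,0.001,0,0,0,0,0]
}}

```text
t: 12.8
ee_pos: [0.5461, 0.021, 0.0952]
eef_rot: [180.0, 0.0, 9.1]
force: [0.9, -0.9, -1.8]
finger_gap: 0.0637
finger_force: 45.1
```

>>> {"op": "advance", "data": {
  "segments": [0,0,0,0,0,0,0,0]
}}

```text
t: 13.05
ee_pos: [0.5462, 0.021, 0.0953]
eef_rot: [180.0, -0.0, 9.1]
force: [0.3, -0.9, -2.3]
finger_gap: 0.0633
finger_force: 45.1
```

>>> {"op": "advance", "data": {
  "segments": [0,0.001,0.001,0,0,0,0.001,0,0,0,0,0]
}}

```text
t: 13.42
ee_pos: [0.5464, 0.02, 0.0943]
eef_rot: [180.0, -0.0, 9.1]
force: [-2.9, -0.9, 6.2]
finger_gap: 0.0637
finger_force: 45.9
```

>>> {"op": "advance", "data": {
  "segments": [0,0,0.001,0,0,0,0,0,0,0,0,0]
}}

```text
t: 13.8
ee_pos: [0.5465, 0.02, 0.0942]
eef_rot: [180.0, -0.1, 9.1]
force: [-6.1, 0.5, 14.2]
finger_gap: 0.0634
finger_force: 46.8
```

It made contact at exactly the expected 62 mm. I'll relax slightly, then open the fingers.

>>> {"op": "advance", "data": {
  "segments": [0,0,-0.001,0,0,0,0,0]
}}

```text
t: 14.05
ee_pos: [0.5464, 0.02, 0.0943]
eef_rot: [180.0, -0.0, 9.1]
force: [-3.5, -0.3, 8.2]
finger_gap: 0.0636
finger_force: 46.2
```

>>> {"op": "advance", "data": {
  "segments": [0,0,0,0,0,0,0,0,0,0,0,0,0,0,0,0],
  "jaw": 0.085
}}

```text
t: 14.55
ee_pos: [0.5463, 0.02, 0.0931]
eef_rot: [180.0, 0.0, 9.1]
force: [0.3, 0.7, -0.2]
finger_gap: 0.0849
finger_force: 0.0
```

>>> {"op": "advance", "data": {
  "segments": [0,0,-0.01,0,0,0,-0.03,0,0,0,-0.05,0,0,0,-0.05,0,0,0,0,0]
}}

```text
t: 15.18
ee_pos: [0.5484, 0.0199, 0.2384]
eef_rot: [179.9, -0.5, 9.1]
force: [-0.0, 0.9, 0.1]
finger_gap: 0.0852
finger_force: 0.0
```

Run:
```python
from h import *
import cv2
f=eyes.get_image("side")["frame"][60:300,200:480,::-1]
cv2.imwrite("pics/side3.png",np.clip(cv2.resize(f,None,fx=2.4,fy=2.4,interpolation=cv2.INTER_CUBIC)*1.4,0,255).astype(np.uint8))
```

```text
(no output)
```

View pics/side3.png

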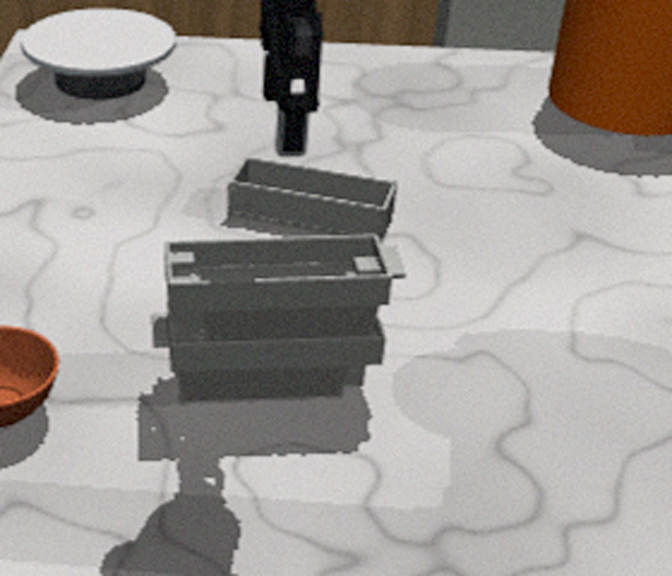

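The empty tote stands level on the tile tote, with its rim at (165,244)–(392,276) and its lip at (395,262), opposite the lower lip at (160,330). The gripper is clear, and the tile tote, tray and bowl haven't moved.

Run:
```python
from h import *
s=eyes.get_image("side")
P=cast(s,np.array([[165,244],[168,286],[392,277],[380,235]])/2.4+[199.7,59.7],.132);print([np.round(x,4).tolist() for x in box(P)])
print(r.close_job())
```

```text
[[0.5457, 0.0241, 0.132], 10.4028, 0.1812, 0.0621, 0.0634]
the job is handed in; nothing more can be done
None
```

The empty tote is standing level on the tile tote's lugs, turned end for end and let go; the last camera check put it within about 2 mm and 1–2° of the tile tote, and the job was handed in at about 15 s, with no verdict returned.

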